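Take the full solder cassette out of the holder

ROBOT

A 6-joint arm with a two-finger parallel gripper is mounted at the origin on the work surface. World frame = base frame: x ahead of the robot, y to its left, z up, the work surface at z = 0. Lengths are in m, angles in rad, forces in N, time in s.
With the tool pointing down it reaches from about 0.3 to 0.825 m from the base axis. Payload 5.4 kg.
Tool frame: the origin (TCP) lies between the finger pads, 19 mm behind the fingertips; this is the grasp point; z points along the fingers, y is the line along which they close (so a half turn about z gives the same grasp; the last joint's range is limited). The gripper opens to 92 mm and grips with 3 to 60 N. Pads are 20 mm wide; open, the fingers measure 128 mm over their backs; the gripper's body (75 mm by 189 mm) begins 69 mm behind the grasp point.
Start: joints at [0.957, 0.158, 1.597, -0, 1.386, -0.21], TCP at [0.226, 0.529, 0.233] pointing down, gripper open.
Joint ranges: [-2.91, 2.91], [-0.94, 2.29], [0.18, 2.7], [-1.29, 4.43], [0.17, 2.64], [-3, 3]. Speed limits (rad/s): [2.57, 2.57, 3.14, 3.14, 3.14, 3.14].

INTERFACE

Orientations are given as a rotation vector (axis times angle).
In Python, from workcell import bot gives the robot as it stands. Calls block until the motion is done:
- bot.goto(position, orientation): joint-space move of the TCP to a pose.
- bot.line_to(position, rot=None, max_speed=0.15): straight line of the TCP; rot=None keeps the orientation; max_speed is the mean speed in m/s.
- bot.set_joints(angles): joint-space move.
- bot.set_gripper(opening, newtons=None): opening from 0.0 (shut) to 1.0 (fully open); newtons is the grip in N (None keeps the last); returns when the fingers have stopped.
- bot.hold(seconds).
- bot.inverse_kinematics(position, orientation): joint angles nearest the present ones, or None.
- bot.read_camera(name): name is "scene" or "top"; returns a dict with "pixels" (420x560x3 uint8, blue, green, red), "fx", "fy", "cx", "cy" (pixels), "k1" (the pictures are not rectified: a ray, as slopes to the right and down, at radius r is drawn at 1 + k1 r^2 times it, then the intrinsics apply), "R" (3x3) and "t" (3): a world point X has camera coordinates R X + t. Camera axes: x right, y down, z forward; pixel columns grow to the right and rows downward; lengths in m; the calibration is good to about 2 mm. A picture is of the moment at which its call begins. There is no depth.
A pose or a line that the arm cannot do raises bot.MotionError and nothing moves.
- bot.job_done(): hands the job in; it is judged then, once.
Readings, each from a call of its own:
- bot.current_clock(): time.
- bot.current_joints(): joint angles.
- bot.current_joint_vel(): joint speeds.
- bot.current_effort(): joint torques, N m.
- bot.current_ee_pos(): TCP position.
- bot.current_tool_rot(): TCP orientation.
- bot.current_contact_force(): force on the tool from outside, world axes, zero at the start.
- bot.current_ft_torque(): the same for the moment, N m.
- bot.current_opening(): opening from 0.0 (shut) to 1.0 (fully open).
- bot.current_grip_force(): force on a finger pad.
Only numpy, scipy, OpenCV 4.12 (cv2) and the standard library are available. Lean on these libraries where they do the work, as an engineer would, in place of code of your own. Each camera call takes 0.05 s, during which the arm holds its last target. There are 200 camera calls.

TASK

Two closed solder-reel cassettes that look alike are latched in the twin-bay holder on the bench; one has a fresh reel and is clearly heavier, the other has nearly run out. Find the heavier one by its weight, free it by pinching its two opposed side catches together, lift it straight out, and finish while holding it by the pinched catches, still and upright, with about 10 cm of air between it and the holder. The lighter one must be down and latched in a bay at the end, and the other things on the bench stay where they are.

Things in the scene. Friction and masses are not known exactly. Their poses are not given: they have to be found in the camera images.
- holder: twin-bay holder fixed to the bench: aluminium plate 100 mm (own x) by 176 mm (own y), 6 mm thick; two open-topped black pockets centred at own y -41 and +41 mm, each 47 by 69 mm inside (1.5 mm play round a cassette), floor at 6 mm (a seated cassette's underside), rim at 46 mm, walls 57 mm over the outside along own x. Origin: centre of the underside, on the bench
- cassette_p: solder-reel cassette (in the own -y bay), the two alike outside: closed grey case, block 44 mm (own x) by 66 mm (own y) with a round-topped reel housing, 84 mm high, 6 mm brass ferrule on top; a catch on each 44 mm-apart face. Origin: centre of underside, z up, axes parallel to the holder's. One of the two weighs 0.40 to 0.48 kg (fresh reel), the other 0.19 to 0.23 kg (nearly run out)
- cassette_q: solder-reel cassette (in the own +y bay), the two alike outside: closed grey case, block 44 mm (own x) by 66 mm (own y) with a round-topped reel housing, 84 mm high, 6 mm brass ferrule on top; a catch on each 44 mm-apart face. Origin: centre of underside, z up, axes parallel to the holder's. One of the two weighs 0.40 to 0.48 kg (fresh reel), the other 0.19 to 0.23 kg (nearly run out)
- cassette_p_grip (a point): on cassette_p, midway between its two dark ribbed catch buttons, 66 mm above its underside: pinch here from above, closing along own x. Buttons 26 mm wide (own y), 24 mm high, 56 mm across both; pinched in they stop at 46 mm across. Gripped so with 20 N or more, the cassette hangs straight; TCP here clears the rim
- cassette_q_grip (a point): on cassette_q, midway between its two dark ribbed catch buttons, 66 mm above its underside: pinch here from above, closing along own x. Buttons 26 mm wide (own y), 24 mm high, 56 mm across both; pinched in they stop at 46 mm across. Gripped so with 20 N or more, the cassette hangs straight; TCP here clears the rim
- cassette_p_front (a joint): front (own -x) sprung catch of cassette_p, m pressed in: 0 = out, its tongue hooked 3 mm under the holder wall's lip, which blocks lifting; 0.005 = fully pinched, tongue clear. 3 N starts it, 8 N holds it fully in; springs back out when let go and re-latches when seated
- cassette_p_back (a joint): back (own +x) sprung catch of cassette_p, m pressed in: 0 = out, its tongue hooked 3 mm under the holder wall's lip, which blocks lifting; 0.005 = fully pinched, tongue clear. 3 N starts it, 8 N holds it fully in; springs back out when let go and re-latches when seated
- cassette_q_front (a joint): front (own -x) sprung catch of cassette_q, m pressed in: 0 = out, its tongue hooked 3 mm under the holder wall's lip, which blocks lifting; 0.005 = fully pinched, tongue clear. 3 N starts it, 8 N holds it fully in; springs back out when let go and re-latches when seated
- cassette_q_back (a joint): back (own +x) sprung catch of cassette_q, m pressed in: 0 = out, its tongue hooked 3 mm under the holder wall's lip, which blocks lifting; 0.005 = fully pinched, tongue clear. 3 N starts it, 8 N holds it fully in; springs back out when let go and re-latches when seated
- open_reel: bystander: open bobbin of solder standing on its flange, 58 mm across, 44 mm high, beside the holder; origin centre of the underside
- tip_cleaner: bystander: dark round soldering-tip cleaner with brass wool, 68 mm across, 48 mm high, on the other side of the holder; origin centre of the underside
- side_cutters: bystander: small side cutters with yellow handles lying flat, 130 mm long, 11 mm high, in front of the holder; origin under the pivot, handles towards own -x
- circuit_board: bystander: populated green circuit board 60 by 100 mm lying behind the holder, up to 8 mm high; origin centre of the underside

How it is judged:
By the outcome, as a careful person would: the job done as asked, in the order asked, and still so for the second after the job is handed in, while the arm keeps its last pose, push and grip.
It also fails if it takes over 48 s, if anything falls off the work surface, if the arm or the gripper's body presses on something with over 40 N, if the wrist force passes 120 N, or if a joint passes its speed limit or range.

## Working session

There is one attempt and no reset: what is moved stays moved. The work goes in short steps, each a Python script; the robot and the scene stay as the last script left them, time stands still between calls to the robot, and variables do not carry over. Pictures are saved under pics/ and viewed, at most 10 in all, crops included, and the job is handed in when it is done.

```bash
ls; mkdir -p pics
python3 - <<'E'
from workcell import bot
import cv2,numpy as np
for n in("top","scene"):
    c=bot.read_camera(n); cv2.imwrite(f"pics/{n}0.png",c["pixels"])
    print(n,c["fx"],c["fy"],c["cx"],c["cy"],c["k1"],(-np.array(c["R"]).T@c["t"]).round(3),np.array(c["R"]).round(3).tolist())
print(bot.current_clock(),bot.current_tool_rot(),bot.current_contact_force())
E
```

```text
pics
top 440.4275343760237 440.4275343760237 274.5430467679258 212.36499321433928 -0.11373721567790215 [0.494 0.073 1.077] [[-0.008, -1.0, 0.016], [-0.997, 0.007, -0.081], [0.081, -0.016, -0.997]]
scene 454.2959544804181 454.2959544804181 279.8871650436098 207.45429584133103 -0.1479416830526399 [0.941 0.797 0.564] [[-0.897, 0.443, 0.012], [0.221, 0.47, -0.855], [-0.384, -0.764, -0.519]]
0.1 [-6.29810750e-01 -3.07714538e+00  2.41319850e-03] [0.86751806 0.44249682 0.87067216]
```

View pics/top0.png

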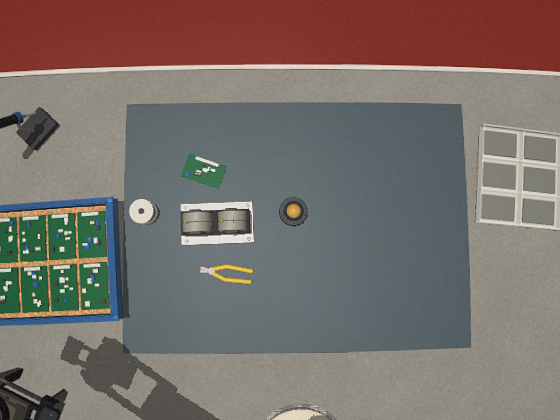

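View pics/scene0.png

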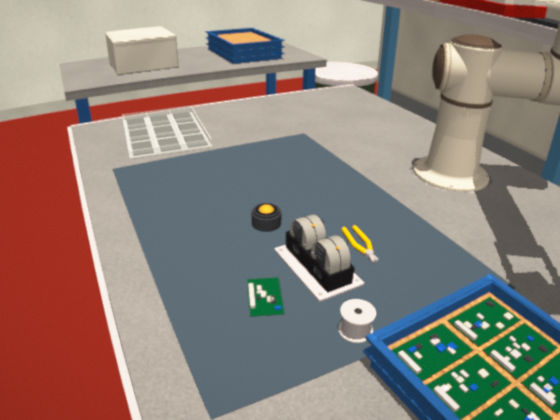

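The top view shows the holder at about (217,223), the bobbin at (143,211), the cleaner at (293,211), the board at (204,170) and the cutters at (228,273). I'll measure the plate corners next.

```bash
cat > h.py <<'E'
import cv2,numpy as np
from workcell import bot
def px2w(c,uv,z):
    # model: drawn = ray*(1+k1 r^2), same as OpenCV k1
    K=np.array([[c["fx"],0,c["cx"]],[0,c["fy"],c["cy"]],[0,0,1]]);R=np.array(c["R"]);t=np.array(c["t"])
    n=cv2.undistortPoints(np.float64(uv).reshape(-1,1,2),K,np.array([c["k1"],0,0,0.])).reshape(-1,2)
    d=np.c_[n,np.ones(len(n))]@R; o=-R.T@t
    return o+d*((z-o[2])/d[:,2])[:,None]
def w2px(c,X):
    K=np.array([[c["fx"],0,c["cx"]],[0,c["fy"],c["cy"]],[0,0,1]])
    return cv2.projectPoints(np.float64(X).reshape(-1,1,3),cv2.Rodrigues(np.array(c["R"]))[0],np.array(c["t"]),K,np.array([c["k1"],0,0,0.]))[0].reshape(-1,2)
E
python3 - <<'E'
from h import *
c=bot.read_camera("top");im=c["pixels"]
m=(im.min(2)>150).astype(np.uint8);m[:190]=0;m[255:]=0;m[:,:170]=0;m[:,265:]=0
pts=np.argwhere(m)[:,::-1].astype(np.float32)
w=px2w(c,pts,.006)[:,:2].astype(np.float32)*1000
r=cv2.minAreaRect(w);print("rect mm",r)
bx=cv2.boxPoints(r)/1000;print(bx.round(4).tolist())
p=w2px(c,np.c_[bx,np.full(4,.006)])
s=6;cr=cv2.resize(im[190:260,165:270],None,fx=s,fy=s,interpolation=cv2.INTER_CUBIC)
for q in p: cv2.circle(cr,tuple(int(v) for v in ((q-[165,190]+.5)*s)),3,(0,0,255),-1)
a=cr
c=bot.read_camera("scene");im=c["pixels"];p=w2px(c,np.c_[bx,np.full(4,.006)])
s=5;cr=cv2.resize(im[205:300,265:370],None,fx=s,fy=s,interpolation=cv2.INTER_CUBIC)
for q in p: cv2.circle(cr,tuple(int(v) for v in ((q-[265,205]+.5)*s)),3,(0,0,255),-1)
cv2.imwrite("pics/a1.png",a);cv2.imwrite("pics/b1.png",cr)
E
```

```text
rect mm ((557.326171875, 197.33612060546875), (99.83619689941406, 176.2588348388672), 1.8767231702804565)
[[0.5044999718666077, 0.28380000591278076], [0.5102999806404114, 0.10760000348091125], [0.6100999712944031, 0.11089999973773956], [0.6043000221252441, 0.2870999872684479]]
```

View pics/a1.png

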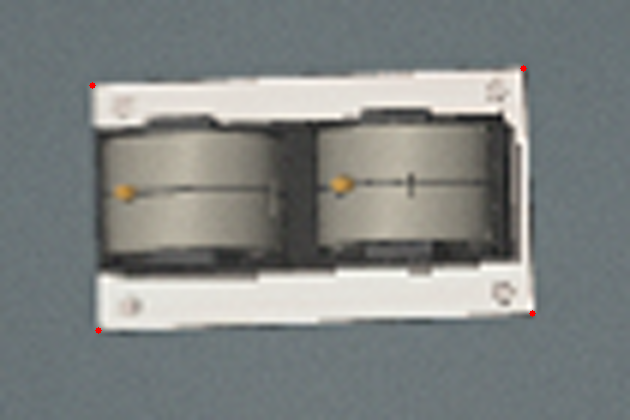

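View pics/b1.png

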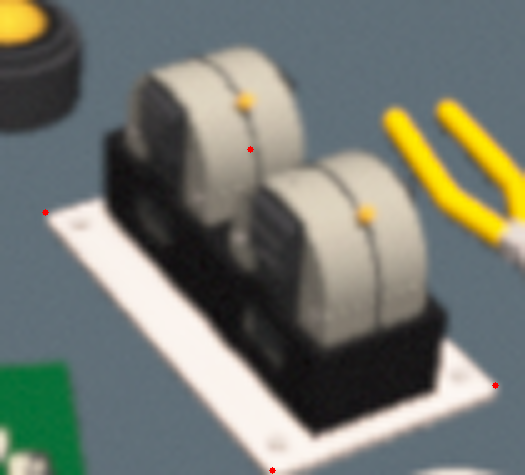

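The fitted rectangle (99.8 x 176.3 mm, centre (0.557, 0.197), yaw 1.9°) lands on the plate corners in both views. Both cassettes are seated with their catches on the ±x faces, so I'll pinch and weigh the +y one first.

```bash
cat >> h.py <<'E'
from scipy.spatial.transform import Rotation as Ro
C=np.array([.5573,.1973]);yaw=np.radians(1.877)
ex=np.array([np.cos(yaw),np.sin(yaw),0]);ey=np.array([-ex[1],ex[0],0]);ez=np.array([0,0,-1.])
def rot(s): return Ro.from_matrix(np.c_[np.cross(s*ex,ez),s*ex,ez]).as_rotvec()
def bay(side,z): return np.r_[C+side*.041*ey[:2],z]
def force(n=10):
    f=[]
    for _ in range(n): f.append(bot.current_contact_force()); bot.hold(.03)
    return np.mean(f,0)
E
python3 - <<'E'
from h import *
j0=bot.current_joints()
best=[]
for s in(1,-1):
    j=bot.inverse_kinematics(bay(1,.2),rot(s));print(s,None if j is None else np.round(j,2))
    if j is not None: best.append((np.abs(np.array(j)-j0).max(),s))
s=min(best)[1]
bot.set_gripper(1.0,30)
bot.goto(bay(1,.17),rot(s))
print(s,bot.current_ee_pos(),bot.current_clock())
bot.line_to(bay(1,.072),max_speed=.08)
bot.hold(.3)
f0=force();print("pre",f0.round(2),bot.current_clock())
bot.set_gripper(0.0,30)
print("open mm",bot.current_opening()*92,bot.current_grip_force(),force().round(2),bot.current_ee_pos(),bot.current_clock())
c=bot.read_camera("scene");cv2.imwrite("pics/b2.png",cv2.resize(c["pixels"][120:320,200:440],None,fx=3,fy=3))
E
```

```text
1 [ 0.21  0.26  1.55 -0.    1.34  0.17]
-1 [ 0.21  0.26  1.55 -0.    1.34 -2.97]
1 [0.55552081 0.23931806 0.1702499 ] 2.05
pre [-0.12 -0.09  0.3 ] 4.0583
open mm 44.325878112301346 30.00064842402935 [-4.21 -0.69  5.43] [0.55543211 0.23829342 0.07227189] 5.175
```

View pics/b2.png

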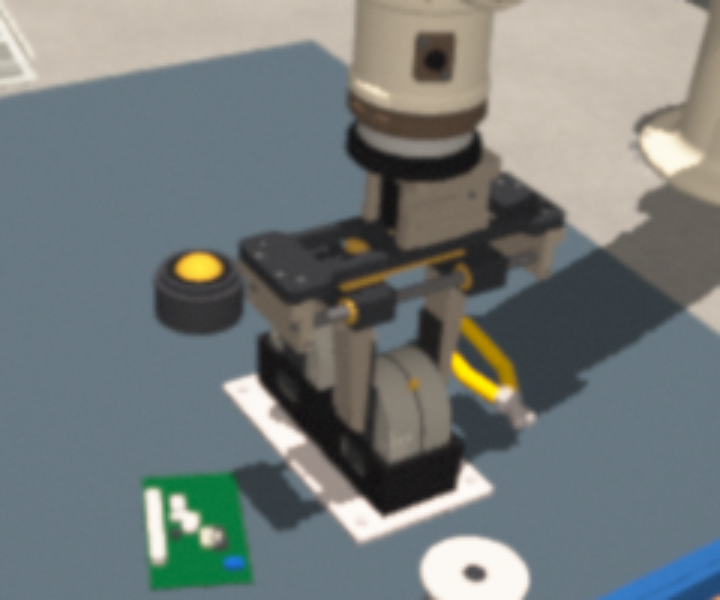

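The view shows the fingers on both catches of the +y cassette. The gripper closed to about 45 mm, so the catches are pinched in. Next I lift straight up and weigh.

Run:
```python
from h import *
p=np.array(bot.current_ee_pos())
for dz in(.006,.025,.05):
    bot.line_to(bay(1,.072+dz),max_speed=.05); bot.hold(.3)
    print(dz,force().round(2),bot.current_opening()*92,np.round(bot.current_ee_pos(),4),bot.current_clock())
bot.hold(.3);print(force(20).round(2))
```

```text
0.006 [ 0.06 -0.05 -4.31] 44.27132883777832 [0.556  0.2383 0.078 ] 6.125
0.025 [ 0.04  0.02 -4.3 ] 43.97388481827438 [0.556  0.2382 0.097 ] 7.2917
0.05 [ 0.13  0.19 -4.42] 43.75155871051241 [0.556  0.2383 0.122 ] 8.575
[-0.06 -0.24 -4.57]
```

It pulls 4.4–4.7 N, or about 0.45 kg, so this is the fresh (heavy) one: a light one would read 2.3 N at most. I'll lift until the underside is 10 cm above the rim (TCP z = 0.046+0.10+0.066 = 0.212).

Run:
```python
from h import *
bot.line_to(bay(1,.212),max_speed=.06); bot.hold(1)
print(force().round(2),bot.current_opening()*92,bot.current_grip_force(),np.round(bot.current_ee_pos(),4),bot.current_clock())
bot.hold(1);print(bot.current_opening()*92,force().round(2),np.abs(bot.current_joint_vel()).max())
c=bot.read_camera("scene");im=c["pixels"];s=3
o=[215,110];a=cv2.resize(im[110:310,215:415],None,fx=s,fy=s)
b=bay(1,.146)
P=[b+i*.022*ex+j*.033*ey for i,j in((-1,-1),(-1,1),(1,1),(1,-1))]
for q in w2px(c,P): cv2.circle(a,tuple(int(v) for v in ((q-o+.5)*s)),3,(0,0,255),-1)
cv2.imwrite("pics/b3.png",a)
```

```text
[-0.3  -0.13 -4.44] 43.7403748961971 29.995821565389633 [0.556  0.2383 0.212 ] 12.525
43.72836806719581 [-0.04 -0.21 -4.42] 0.0014498321601263226
```

View pics/b3.png

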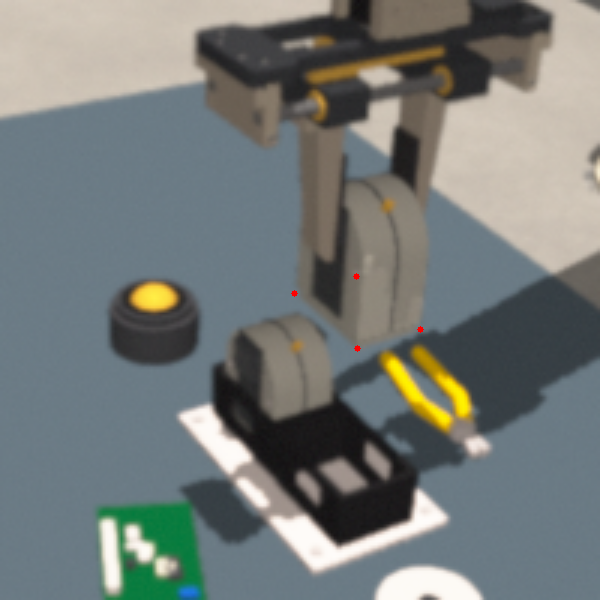

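The crop shows the cassette hanging upright, with its underside corners at about (357,342) and (424,322), within about 3 mm of where I predicted, so it hasn't slipped. The other cassette is still seated at (280,365), and the cleaner, cutters and board look undisturbed.

```bash
python3 -c "
from workcell import bot
print(bot.current_clock(),bot.job_done())"
```

```text
the job is handed in; nothing more can be done
13.9083 None
```

I handed the job in at 13.9 s: cassette_q (the +y bay) weighed about 0.45 kg, so it is the heavier one, and it hangs upright and still by its pinched catches about 10 cm above the holder rim; cassette_p was never touched and stays seated in its bay.

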